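Hold the cam lock fixture's hinged leaf at its balance point

ROBOT

A 6-joint arm with a two-finger parallel gripper is mounted at the origin on the work surface. World frame = base frame: x ahead of the robot, y to its left, z up, the work surface at z = 0. Lengths are in mm, angles in rad, forces in N, time in s.
With the tool pointing down it reaches from about 400 to 925 mm from the base axis. Payload 12.5 kg.
Tool frame: the origin (TCP) lies on the centre line of the jaws, within the pads' length; the fingertips stand 19 mm ahead of it and the grasp point (between the pads) is the TCP; z points along the fingers, y is the line along which they close (so a half turn about z gives the same grasp; the last joint's range is limited). The gripper opens to 95 mm and grips with 3 to 60 N. Pads are 20 mm wide; open, the fingers measure 119 mm over their backs; the gripper's body (75 mm by 180 mm) begins 59 mm behind the grasp point.
Start: joints at [-1.417, 0.491, 1.559, -0, 1.092, -0.106], TCP at [160.577, -604.036, 233.661] pointing down, gripper open.
Joint ranges: [-3.1, 3.1], [-0.84, 2.19], [0.05, 2.79], [-1.13, 4.28], [0.06, 2.93], [-2.69, 2.69]. Speed limits (rad/s): [2.22, 2.22, 2.79, 3.14, 3.14, 3.14].

INTERFACE

Orientations are given as [roll, pitch, yaw] about the fixed x, y, z axes, in that order (R = Rz(yaw) Ry(pitch) Rx(roll)).
In Python, from cell import state, read_camera, job_done gives the robot as it stands.
- The arm moves only by the tool arm_command, never from a script. Its argument "deltas" is a list of rows, each an object of numbers: "dx", "dy", "dz": the shift along the world's x, y, z in m; "yaw": the turn about the world's z in degrees. In form: [{"dx": .., "dy": .., "dz": .., "yaw": ..}, ...]. A call has 1 to 20 rows; each row shifts and turns the commanded pose from where the row before left it; what a row does not reach is not made up. A row lasts 1/10 s, in which the tool goes at most 50 mm and 8.59 degrees, less where a joint would pass 70% of its speed; a pose out of reach is approached as far as the arm can. A call with a gripper value outside its range is refused whole. "gripper" is the finger opening in m, from 0 to 0.0951, set as the call begins (left out, the last holds). The fingers move at their own pace and stop on an object; the grip force is fixed at half the most. Time passes only in rows, so rows that do not move let the fingers close. It gives the time, the measured TCP pose, the force, the opening and the grip force at its end, in the units of the state.
- state(): the state, without advancing time (a new reading comes with each control period).
- read_camera(name): name is "scene" or "top" or "wrist"; returns a dict with "color" (384x512x3 uint8, red, green, blue), "range_z" (384x512 float32, mm along the optical axis (not along the pixel's ray), 0 where there is no reading), "fx", "fy", "cx", "cy" (pixels), "extrinsics" (4x4, takes a point from camera to world coordinates). Camera axes: x right, y up, looking along -z (the intrinsics and any distortion apply to the point x, -y, -z); pixel columns grow to the right and rows downward; lengths in mm; the calibration is good to about 2 mm. A picture is of the moment at which its call begins.
- job_done(): hands the job in; it is judged then, once.
The state is a dict: "t": time; "joints": joint angles; "qvel": joint speeds; "tau": joint torques, N m; "eef_pos": TCP position; "tcp_rot": TCP orientation; "ft_force": force on the tool from outside, world axes, zero at the start; "moment": the same for the moment, N m; "opening": opening from 0.0 (shut) to 1.0 (fully open); "grip_force": force on a finger pad.
Only numpy, scipy, OpenCV 4.12 (cv2) and the standard library are available. Lean on these libraries where they do the work, as an engineer would, in place of code of your own. Each camera call takes 0.05 s, during which the arm holds its last target. There are 200 camera calls.

TASK

I want to push the bronze bushing into the bore of the fixture's hinged leaf, so hold the leaf up for me: if the tongue of the long black cam lever still lies across it, throw the lever fully open first. Take the leaf by its red grab bar, swing it up to where it stands plumb at its balance point without letting it drop or go over backwards, and finish while still gripping it there, steady. Leave the other things on the bench where they are.

Things in the scene. Friction and masses are not known exactly. Their poses are not given: they have to be found in the camera images.
- leaf_hinge (a point): Middle of the leaf's hinge pin, on the fixture (grey-green base plate 180 x 170 mm bolted to the bench). The pin is level, 66 mm above the bench. Axes are the fixture's: y along the pin, -x towards the nose end where the shut leaf's grab bar is, z up. Two lugs stand either side of the leaf, their tops 80 mm above the bench.
- leaf_bar (a point): Middle of the leaf's red grab bar: a sleeve 14 mm in diameter and 64 mm long, parallel to the hinge pin and 165 mm from it, joined to the leaf by two 10 mm side arms 64 mm apart, so that there is a window 46 mm deep between bar and leaf edge. With the leaf shut the bar is 66 mm above the bench, clear of the base plate, and nothing is under it.
- leaf (a joint): Angle of the hinged leaf (aluminium plate 120 x 74 x 10 mm with a 28 mm bore, about 0.45 kg with its bar): 0 shut and level (always so at the start), pi/2 standing plumb with the bar straight above the pin, which is its balance point, 2.0 thrown back on its heel stop. The hinge is free: let go, the leaf falls one way or the other. The bar may turn between the fingers.
- lever (a joint): Angle of the cam lever about its upright post: 0 locked, its steel tongue square over the right edge (-y side) of the leaf so that the leaf cannot lift; beyond 1.15 the tongue is clear of the leaf; 1.8 fully open against its stop. It opens clockwise seen from above. Cam friction (about 2 N at the knob) keeps it wherever it is left; it may start anywhere from locked to fully open.
- lever_pivot (a point): Point on the axis of the lever's upright post, level with the middle of the lever's knob (about 117 mm above the bench).
- lever_knob (a point): Middle of the upright black grip at the tip of the long black lever, 140 mm from the post's axis: 23 mm in diameter, 52 mm high, its middle about 120 mm above the bench; the lever arm (13 mm thick) runs under it, 27 mm below this point.
- stub_center (a point): Middle of the raw aluminium bar stub standing on the bench, 38 mm in diameter, 70 mm high.
- bushing_center (a point): Middle of the bronze flanged bushing standing on its flange, 42 mm across, 36 mm high.
- gauge_center (a point): Chrome height gauge base, 70 x 100 mm, with a short column up to 113 mm above the bench, behind the hinge; this point is 30 mm above the bench at the middle of its base.
- tray_center (a point): Middle of the empty blue plastic part tray, 120 x 170 x 40 mm.

How it is judged:
By the outcome, as a careful person would: the job done as asked, in the order asked, and still so for the second after the job is handed in, while the arm keeps its last pose, push and grip.
It also fails if it takes over 58 s, if anything falls off the work surface, if the arm or the gripper's body presses on something with over 40 N, if the wrist force passes 120 N, or if a joint passes its speed limit or range.

## Working session

There is one attempt and no reset: what is moved stays moved. The work goes in short steps, Python scripts to look and compute and a tool call to move; the robot and the scene stay as the last step left them, time stands still between calls to the robot, and variables do not carry over. Pictures are saved under pics/ and viewed, at most 10 in all, crops included, and the job is handed in when it is done.

Besides the shell and the picture viewer there is one more tool, called in YAML: its name, and indented under it one key for each argument. arm_command: Moves the arm, as the interface text tells. Its arguments: {"type":"object","properties":{"deltas":{"type":"array"},"gripper":{"type":"number"}},"required":["deltas"]}

```bash
mkdir -p pics
cat > h.py <<'E'
import numpy as np,cv2,json
from cell import state,read_camera
def world(c):
    z=c["range_z"].astype(float);v,u=np.mgrid[:z.shape[0],:z.shape[1]]
    P=np.stack([(u-c["cx"])/c["fx"]*z,-(v-c["cy"])/c["fy"]*z,-z,np.ones_like(z)],-1)
    return (P@np.array(c["extrinsics"]).T)[...,:3]
E
python3 - <<'E'
from h import *
s=state();print(s)
ims=[]
for n in("top","scene"):
    c=read_camera(n);np.savez(n+".npz",**c,W=world(c));print(n,c.keys(),c["fx"],np.round(c["extrinsics"],2).tolist())
    cv2.imwrite(f"pics/{n}0.png",cv2.resize(c["color"][...,::-1],(800,600)))
E
```

```text
{'t': 0.0, 'joints': array([-1.41659112e+00,  4.91575136e-01,  1.55946851e+00,  1.18277590e-05,
        1.09169986e+00, -1.05618231e-01]), 'qvel': array([ 8.91779169e-04,  1.29839736e-03,  9.29019158e-04,  1.02943764e-03,
       -1.98269467e-04,  9.89723479e-05]), 'tau': array([ 3.65299479e-05, -6.12649870e+01, -2.58188260e+01,  6.92402967e-02,
        4.81677102e-02, -1.14206009e-04]), 'eef_pos': array([ 160.54651918, -603.78877502,  233.04549832]), 'tcp_rot': array([-3.14044933e+00, -1.31755811e-04,  2.59817903e-01]), 'ft_force': array([0.5204933 , 0.01487252, 0.30675222]), 'moment': array([-0.00113965, -0.01589841, -0.02818189]), 'grip_force': 0.0, 'opening': 1.0039364779476139}
top dict_keys(['color', 'range_z', 'fx', 'fy', 'cx', 'cy', 'extrinsics']) 477.83622406151545 [[0.01, 0.99, -0.12, 505.15], [-1.0, 0.01, 0.03, 125.27], [0.03, 0.12, 0.99, 986.3], [0.0, 0.0, 0.0, 1.0]]
scene dict_keys(['color', 'range_z', 'fx', 'fy', 'cx', 'cy', 'extrinsics']) 400.7587929634458 [[0.84, -0.41, 0.36, 985.88], [0.55, 0.62, -0.57, -429.72], [0.01, 0.67, 0.74, 801.35], [0.0, 0.0, 0.0, 1.0]]
```

View pics/top0.png

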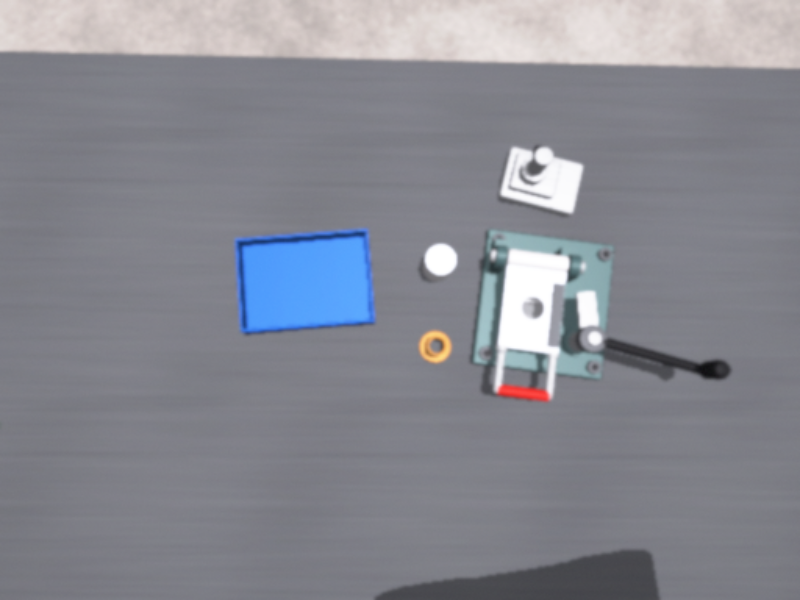

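View pics/scene0.png

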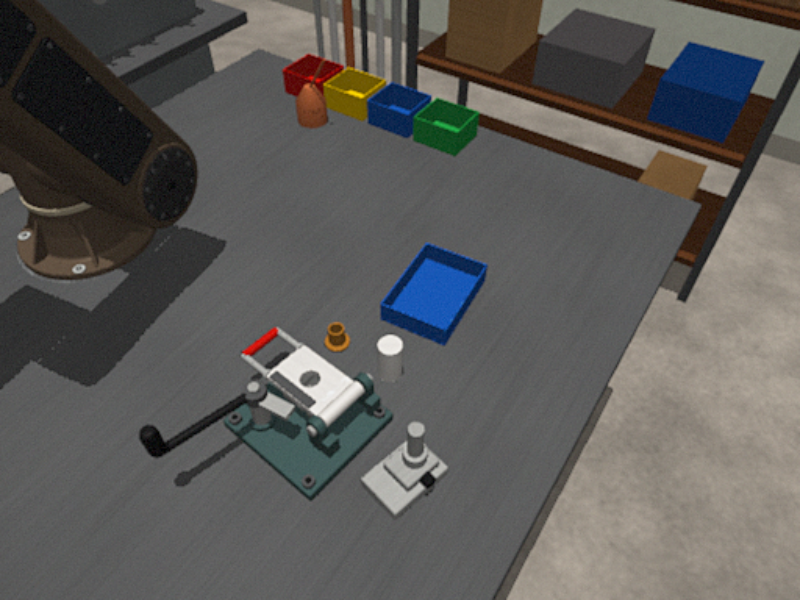

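The top view shows the fixture, with the red bar at about (524,393), hinge at (538,262), post at (592,338) and knob at (715,369). The tongue at (587,305) points along the leaf and looks clear of it. The stub, bushing, tray and gauge are off to the sides and behind. Next I'll measure these.

```bash
cat > m.py <<'E'
from h import *
def load(n): return dict(np.load(n+".npz"))
def fit(P): 
    r=cv2.minAreaRect(P[:,:2].astype(np.float32)); return np.round(r[0],1),np.round(r[1],1),round(r[2],1)
for n in("top","scene"):
    d=load(n);W=d["W"];c=d["color"].astype(int);R,G,B=c[...,0],c[...,1],c[...,2];ok=d["range_z"]>0
    ws=(W[...,0]>250)&(W[...,0]<900)&(abs(W[...,1])<500)&ok
    red=ws&(R>150)&(G<70)&(B<70)&(W[...,2]>40)&(W[...,2]<90)
    P=W[red];print(n,"red",red.sum(),P.mean(0).round(1),np.percentile(P[:,2],[5,50,95]).round(1),fit(P))
    bar=P.mean(0)
    near=ws&(np.hypot(W[...,0]-bar[0]-80,W[...,1]-bar[1])<330)
    k=near&(W[...,2]>125)&(R<70)&(W[...,0]<bar[0]+130);K=W[k];print(" knob top",k.sum(),K.mean(0).round(1),K[:,2].max().round(1),fit(K) if len(K) else"")
    dark=near&(W[...,2]>75)&(W[...,2]<112)&(R<70)&(W[...,1]<bar[1]-50)
    D=W[dark]
    if len(D)>5:
        l=cv2.fitLine(D[:,:2].astype(np.float32),cv2.DIST_L2,0,.01,.01).ravel();print(" arm",len(D),l.round(3),D[:,:2].min(0),D[:,:2].max(0),np.median(D[:,2]))
    br=near&(R>120)&(abs(R-B)<40)&(W[...,0]<bar[0]+220)
    for lo,hi in((64,74),(74,84),(84,95),(95,110),(110,130)):
        m=br&(W[...,2]>lo)&(W[...,2]<hi)
        nl,lab,st,cen=cv2.connectedComponentsWithStats(m.astype(np.uint8))
        for i in range(1,nl):
            if st[i,4]>15: Q=W[lab==i];print("  z",lo,hi,st[i].tolist(),Q.mean(0).round(1),fit(Q))
    g=near&(G-R>12)&(W[...,2]<35)&(W[...,2]>5);print(" base",fit(W[g]))
E
python3 m.py
python3 - <<'E'
import cv2,numpy as np
d=np.load('top.npz');c=d['color'][140:265,295:475,::-1]
cv2.imwrite('pics/crop.png',cv2.resize(c,(792,550),interpolation=cv2.INTER_CUBIC))
E
```

```text
top red 157 [495.2 -51.3  71.2] [68.1 71.2 74.3] (array([495.8, -51.6]), array([57.7, 13.2]), 83.5)
 knob top 124 [ 524.7 -263.5  139.1] 146.3 (array([ 524.2, -264.9]), array([18.5, 18. ]), 41.0)
 arm 389 [ 2.64000e-01  9.64000e-01  5.41074e+02 -2.03766e+02] [ 516.40324541 -262.4795245 ] [ 640.56661842 -116.4747495 ] 96.15357629517416
  z 64 74 [273, 157, 19, 19, 290] [659.   49.1  69.3] (array([658.9,  49.2]), array([36.4, 35.4]), 0.0)
  z 64 74 [314, 160, 4, 7, 20] [665.2 -16.2  70.9] (array([666.1, -16.3]), array([ 5.9, 12.5]), 86.2)
  z 64 74 [325, 160, 12, 5, 24] [669.3 -44.4  71.6] (array([668., -46.]), array([ 8.8, 20.3]), 2.0)
  z 64 74 [343, 162, 17, 5, 26] [665.8 -85.7  72. ] (array([665.4, -85.3]), array([31.8,  5.8]), 80.0)
  z 64 74 [316, 165, 48, 91, 2121] [590.2 -62.6  70.3] (array([574.3, -62.8]), array([ 77.2, 168.2]), 82.4)
  z 74 84 [316, 159, 10, 10, 33] [664.5 -26.3  78.2] (array([664.7, -24.6]), array([16.9, 17.5]), 80.4)
  z 74 84 [326, 161, 38, 13, 241] [658.6 -73.6  76.1] (array([658.7, -72.5]), array([73.5, 17.7]), 83.6)
  z 74 84 [366, 165, 9, 10, 31] [ 653
[... 1106 characters left out ...]
05
  z 64 74 [154, 211, 73, 55, 1070] [592.4 -61.2  70.8] (array([573.7, -63.7]), array([ 75.4, 162.7]), 83.4)
  z 64 74 [241, 215, 16, 13, 162] [658.6  47.1  70. ] (array([657.8,  47.5]), array([35.2, 36.6]), 41.0)
  z 64 74 [208, 244, 25, 28, 104] [666.7 -72.3  71. ] (array([666.2, -71.1]), array([15.6, 78.3]), 2.5)
  z 74 84 [203, 244, 29, 26, 194] [658.9 -74.6  76.3] (array([659.4, -72.5]), array([77.5, 16.7]), 82.1)
  z 84 95 [166, 252, 22, 16, 141] [ 597.1 -131.6   85.5] (array([ 597. , -131.6]), array([43.3, 20.9]), 5.4)
  z 95 110 [158, 244, 8, 7, 39] [ 559.4 -133.2  101.3] (array([ 558.4, -131.2]), array([14.8, 18.9]), 28.1)
 base (array([630.8,  43.5]), array([447.5, 178.7]), 82.4)
```

View pics/crop.png

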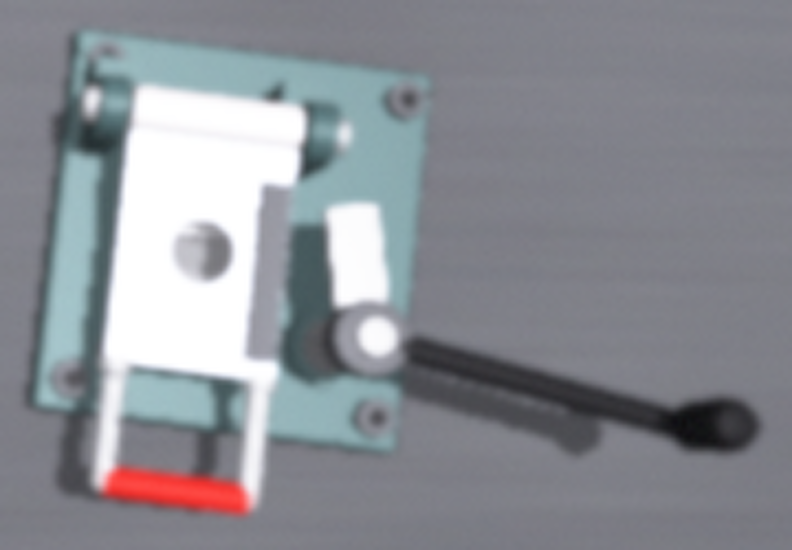

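Both cameras agree:

| Item | Measured value |
|---|---|
| Bar | (495.3, -52.3) |
| Hinge | (659, -72.5), 165 mm from the bar as specified |
| Fixture yaw | about -7° |
| Lever | about 1.35 rad from the tongue direction |

The tongue lies clear of the leaf edge by about 10 mm, so the lever stays as it is. I'll move above the bar now.

arm_command:
  deltas:
    - {"dx":0.0167,"dy":0.0276,"yaw":3.4}
    - {"dx":0.0167,"dy":0.0276,"yaw":3.4}
    - {"dx":0.0167,"dy":0.0276,"yaw":3.4}
    - {"dx":0.0167,"dy":0.0276,"yaw":3.4}
    - {"dx":0.0167,"dy":0.0276,"yaw":3.4}
    - {"dx":0.0167,"dy":0.0276,"yaw":3.4}
    - {"dx":0.0167,"dy":0.0276,"yaw":3.4}
    - {"dx":0.0167,"dy":0.0276,"yaw":3.4}
    - {"dx":0.0167,"dy":0.0276,"yaw":3.4}
    - {"dx":0.0167,"dy":0.0276,"yaw":3.4}
    - {"dx":0.0167,"dy":0.0276,"yaw":3.4}
    - {"dx":0.0167,"dy":0.0276,"yaw":3.4}
    - {"dx":0.0167,"dy":0.0276,"yaw":3.4}
    - {"dx":0.0167,"dy":0.0276,"yaw":3.4}
    - {"dx":0.0167,"dy":0.0276,"yaw":3.4}
    - {"dx":0.0167,"dy":0.0276,"yaw":3.4}
    - {"dx":0.0167,"dy":0.0276,"yaw":3.4}
    - {"dx":0.0167,"dy":0.0276,"yaw":3.4}
    - {"dx":0.0167,"dy":0.0276,"yaw":3.4}
    - {"dx":0.0167,"dy":0.0276,"yaw":3.4}
  gripper: 0.05

```text
$.deltas[0]: bad value
```

arm_command:
  deltas:
    - {}
    - {}
    - {}

```text
$.deltas[0]: bad value
```

arm_command:
  deltas:
    - {"dx":0.0167,"dy":0.0276,"dz":0,"yaw":3.4}
    - {"dx":0.0167,"dy":0.0276,"dz":0,"yaw":3.4}
    - {"dx":0.0167,"dy":0.0276,"dz":0,"yaw":3.4}
    - {"dx":0.0167,"dy":0.0276,"dz":0,"yaw":3.4}
    - {"dx":0.0167,"dy":0.0276,"dz":0,"yaw":3.4}
    - {"dx":0.0167,"dy":0.0276,"dz":0,"yaw":3.4}
    - {"dx":0.0167,"dy":0.0276,"dz":0,"yaw":3.4}
    - {"dx":0.0167,"dy":0.0276,"dz":0,"yaw":3.4}
    - {"dx":0.0167,"dy":0.0276,"dz":0,"yaw":3.4}
    - {"dx":0.0167,"dy":0.0276,"dz":0,"yaw":3.4}
    - {"dx":0.0167,"dy":0.0276,"dz":0,"yaw":3.4}
    - {"dx":0.0167,"dy":0.0276,"dz":0,"yaw":3.4}
    - {"dx":0.0167,"dy":0.0276,"dz":0,"yaw":3.4}
    - {"dx":0.0167,"dy":0.0276,"dz":0,"yaw":3.4}
    - {"dx":0.0167,"dy":0.0276,"dz":0,"yaw":3.4}
    - {"dx":0.0167,"dy":0.0276,"dz":0,"yaw":3.4}
    - {"dx":0.0167,"dy":0.0276,"dz":0,"yaw":3.4}
    - {"dx":0.0167,"dy":0.0276,"dz":0,"yaw":3.4}
    - {"dx":0.0167,"dy":0.0276,"dz":0,"yaw":3.4}
    - {"dx":0.0167,"dy":0.0276,"dz":0,"yaw":3.4}
  gripper: 0.05

```text
t: 2.1
eef_pos: [495.0, -50.7, 233.5]
tcp_rot: [-3.141, -0.0, 1.449]
ft_force: [0.1, -0.6, -0.7]
opening: 0.526
grip_force: 0.0
```

arm_command:
  deltas:
    - {"dx":0,"dy":0,"dz":0,"yaw":0}
    - {"dx":0,"dy":0,"dz":0,"yaw":0}
    - {"dx":0,"dy":0,"dz":0,"yaw":0}

```text
t: 2.4
eef_pos: [494.1, -52.5, 233.5]
tcp_rot: [-3.141, 0.0, 1.446]
ft_force: [-0.2, 0.7, -0.5]
opening: 0.526
grip_force: 0.0
```

arm_command:
  deltas:
    - {"dx":0.001,"dy":0,"dz":-0.02,"yaw":0}
    - {"dx":0,"dy":0,"dz":-0.02,"yaw":0}
    - {"dx":0,"dy":0,"dz":-0.02,"yaw":0}
    - {"dx":0,"dy":0,"dz":-0.02,"yaw":0}
    - {"dx":0,"dy":0,"dz":-0.02,"yaw":0}

```text
t: 2.9
eef_pos: [495.2, -53.1, 133.1]
tcp_rot: [3.141, 0.0, 1.445]
ft_force: [0.6, -0.3, -0.8]
opening: 0.523
grip_force: 0.0
```

Run:
```python
from h import *
c=read_camera("wrist");W=world(c);k=c["color"].astype(int)
m=(k[...,0]>150)&(k[...,1]<70)&(k[...,2]<70)&(c["range_z"]>0)
P=W[m];print(m.sum(),P.mean(0).round(1),cv2.minAreaRect(P[:,:2].astype(np.float32)) if len(P) else "",state()["eef_pos"])
cv2.imwrite("pics/w1.png",c["color"][...,::-1])
```

```text
0 [nan nan nan]  [494.07520491 -52.83053264 130.4632449 ]<stdin>:4: RuntimeWarning: Mean of empty slice.
  ret = um.true_divide(
```

View pics/w1.png

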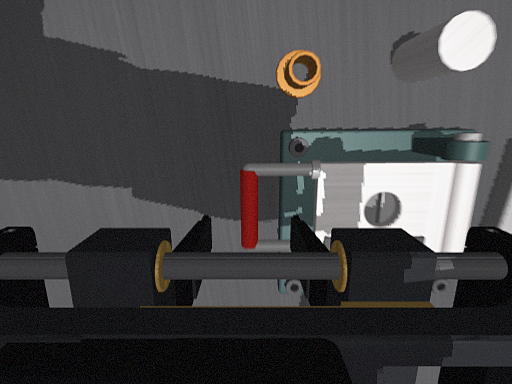

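The wrist view shows the red bar at (249,210), centred between the fingertips at about (208,218) and (293,218). The right finger is over the window, so I'll descend.

arm_command:
  deltas:
    - {"dx":0,"dy":0,"dz":-0.013,"yaw":0}
    - {"dx":0,"dy":0,"dz":-0.013,"yaw":0}
    - {"dx":0,"dy":0,"dz":-0.013,"yaw":0}
    - {"dx":0,"dy":0,"dz":-0.013,"yaw":0}
    - {"dx":0,"dy":0,"dz":-0.013,"yaw":0}
    - {"dx":0,"dy":0,"dz":0,"yaw":0}
    - {"dx":0,"dy":0,"dz":0,"yaw":0}
    - {"dx":0,"dy":0,"dz":0,"yaw":0}

```text
t: 3.75
eef_pos: [495.8, -52.4, 69.5]
tcp_rot: [3.141, 0.0, 1.446]
ft_force: [-0.4, -0.1, -0.1]
opening: 0.527
grip_force: 0.0
```

arm_command:
  deltas:
    - {"dx":0,"dy":0,"dz":-0.002,"yaw":0}
    - {"dx":0,"dy":0,"dz":0,"yaw":0}
    - {"dx":0,"dy":0,"dz":0,"yaw":0}

```text
t: 4.05
eef_pos: [495.6, -52.0, 66.8]
tcp_rot: [3.141, 0.0, 1.447]
ft_force: [-0.3, 0.5, 0.6]
opening: 0.527
grip_force: 0.0
```

arm_command:
  deltas:
    - {"dx":0,"dy":0,"dz":0,"yaw":0}
    - {"dx":0,"dy":0,"dz":0,"yaw":0}
    - {"dx":0,"dy":0,"dz":0,"yaw":0}
    - {"dx":0,"dy":0,"dz":0,"yaw":0}
    - {"dx":0,"dy":0,"dz":0,"yaw":0}
    - {"dx":0,"dy":0,"dz":0,"yaw":0}
    - {"dx":0,"dy":0,"dz":0,"yaw":0}
    - {"dx":0,"dy":0,"dz":0,"yaw":0}
  gripper: 0

```text
t: 4.85
eef_pos: [494.1, -51.8, 66.5]
tcp_rot: [-3.138, -0.0, 1.447]
ft_force: [-6.7, -0.1, 4.2]
opening: 0.139
grip_force: 30.0
```

Run:
```python
from h import *
s=state();print(s["eef_pos"],s["opening"]*95,s["grip_force"],s["ft_force"])
d=np.array([.9925,-.122])
n=18;th=np.linspace(0,np.pi/2,n+1)
x=165*(1-np.cos(th));z=165*np.sin(th)
for i in range(n): print(np.round([d[0]*(x[i+1]-x[i]),d[1]*(x[i+1]-x[i]),z[i+1]-z[i]],1).tolist())
```

```text
[494.12140811 -51.77229933  66.51181915] 13.168747953300725 30.006056427955627 [-6.65760027 -0.11317592  4.15402626]
[0.6, -0.1, 14.4]
[1.9, -0.2, 14.3]
[3.1, -0.4, 14.1]
[4.3, -0.5, 13.7]
[5.5, -0.7, 13.3]
[6.6, -0.8, 12.8]
[7.7, -0.9, 12.1]
[8.7, -1.1, 11.4]
[9.7, -1.2, 10.6]
[10.5, -1.3, 9.7]
[11.3, -1.4, 8.8]
[12.0, -1.5, 7.7]
[12.7, -1.6, 6.6]
[13.2, -1.6, 5.5]
[13.6, -1.7, 4.3]
[13.9, -1.7, 3.1]
[14.2, -1.7, 1.9]
[14.3, -1.8, 0.6]
```

Gripped on the bar at 13 mm opening and 30 N. I'll swing up the first 45° slowly.

arm_command:
  deltas:
    - {"dx":0.0003,"dy":0,"dz":0.0072,"yaw":0}
    - {"dx":0.0003,"dy":-0.0001,"dz":0.0072,"yaw":0}
    - {"dx":0.0009,"dy":-0.0001,"dz":0.0072,"yaw":0}
    - {"dx":0.001,"dy":-0.0001,"dz":0.0071,"yaw":0}
    - {"dx":0.0015,"dy":-0.0002,"dz":0.0071,"yaw":0}
    - {"dx":0.0016,"dy":-0.0002,"dz":0.007,"yaw":0}
    - {"dx":0.0021,"dy":-0.0002,"dz":0.0069,"yaw":0}
    - {"dx":0.0022,"dy":-0.0003,"dz":0.0068,"yaw":0}
    - {"dx":0.0027,"dy":-0.0003,"dz":0.0067,"yaw":0}
    - {"dx":0.0028,"dy":-0.0004,"dz":0.0066,"yaw":0}
    - {"dx":0.0033,"dy":-0.0004,"dz":0.0064,"yaw":0}
    - {"dx":0.0033,"dy":-0.0004,"dz":0.0064,"yaw":0}
    - {"dx":0.0038,"dy":-0.0004,"dz":0.0061,"yaw":0}
    - {"dx":0.0039,"dy":-0.0005,"dz":0.006,"yaw":0}
    - {"dx":0.0043,"dy":-0.0005,"dz":0.0057,"yaw":0}
    - {"dx":0.0044,"dy":-0.0006,"dz":0.0057,"yaw":0}
    - {"dx":0.0048,"dy":-0.0006,"dz":0.0053,"yaw":0}
    - {"dx":0.0049,"dy":-0.0006,"dz":0.0053,"yaw":0}
    - {"dx":0,"dy":0,"dz":0,"yaw":0}
    - {"dx":0,"dy":0,"dz":0,"yaw":0}

```text
t: 6.85
eef_pos: [538.8, -57.2, 184.3]
tcp_rot: [-3.131, -0.0, 1.447]
ft_force: [-30.3, 1.0, 25.2]
opening: 0.142
grip_force: 30.0
```

Run:
```python
from h import *
s=state();print(s["eef_pos"],s["opening"]*95,s["grip_force"],s["ft_force"],s["moment"])
c=read_camera("scene");cv2.imwrite("pics/s1.png",c["color"][120:384,40:392,::-1])
```

```text
[538.75548751 -57.16916427 184.34503471] 13.446272127172206 30.007135570049286 [-30.28779062   1.03217552  25.24201364] [0.29736942 5.5034285  0.05276473]
```

View pics/s1.png

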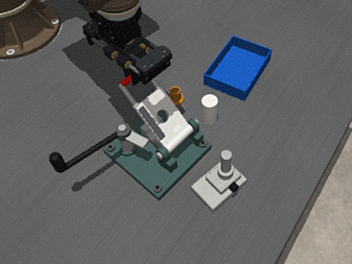

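The scene view shows the leaf at about 45°, still held at the bar near (127,80), with everything else in place. There's a 39 N radial load on the tool, so I'll measure the geometry before going on.

Run:
```python
from h import *
d=np.array([.9925,-.122]);nn=np.array([.122,.9925])
for n in("top","scene"):
    c=read_camera(n);W=world(c);k=c["color"].astype(int);ok=c["range_z"]>0
    s=W[...,:2]@d;t=W[...,:2]@nn-(np.array([658.7,-72.5])@nn);z=W[...,2]
    red=ok&(k[...,0]>130)&(k[...,1]<70)&(k[...,2]<70)&(s>480)&(s<700)&(abs(t)<50)
    if red.sum(): print(n,"red",red.sum(),s[red].mean().round(1),t[red].mean().round(1),z[red].mean().round(1),z[red].max().round(1))
    leaf=ok&(abs(t)<33)&(s>570)&(s<652)&(z>60)&(z<190)&(k.min(-1)>110)
    p=np.c_[s[leaf],z[leaf]].astype(np.float32);l=cv2.fitLine(p,cv2.DIST_HUBER,0,.01,.01).ravel()
    print(" leaf plane dir",l.round(3),np.degrees(np.arctan2(l[1],l[0])).round(2),"perp dist of cam hinge (662.6,66)",((662.6-l[2])*l[1]-(66-l[3])*l[0]).round(1),leaf.sum())
    b=ok&(abs(t)<33)&(s>640)&(s<690)&(z>70)&(z<80);print(" barrel",s[b].mean().round(1),z[b].max().round(1),b.sum())
print(state()["eef_pos"],state()["eef_pos"][:2]@d,state()["ft_force"])
```

```text
top red 19 542.4 28.4 183.8 186.8
 leaf plane dir [  0.728  -0.685 617.318 115.004] -43.27 perp dist of cam hinge (662.6,66) 4.6 461
 barrel 663.6 80.0 149
scene red 23 542.9 -19.9 185.2 187.2
 leaf plane dir [  0.729  -0.684 615.696 116.052] -43.16 perp dist of cam hinge (662.6,66) 4.4 965
 barrel 663.6 79.9 284
[538.69489685 -57.15017483 184.26678043] 541.6270064566546 [-29.46142949   0.81608494  24.83872415]
```

The cameras give the leaf at 43.2° and the hinge at s≈662.6 as expected. The bar has rolled about 5 mm down the pads because the outer finger is carrying a sideways load. I'll relieve that load.

arm_command:
  deltas:
    - {"dx":-0.0015,"dy":0.0002,"dz":0,"yaw":0}
    - {"dx":-0.0015,"dy":0.0002,"dz":0,"yaw":0}
    - {"dx":-0.0015,"dy":0.0002,"dz":0,"yaw":0}
    - {"dx":0,"dy":0,"dz":0,"yaw":0}
    - {"dx":0,"dy":0,"dz":0,"yaw":0}

```text
t: 7.5
eef_pos: [537.7, -57.1, 183.6]
tcp_rot: [-3.138, -0.0, 1.447]
ft_force: [-10.0, 0.4, 4.5]
opening: 0.14
grip_force: 30.0
```

Run:
```python
import numpy as np
for a,b in((42.3,66.3),(66.3,90)):
    th=np.radians(np.linspace(a,b,13));s=np.diff(-165*np.cos(th));z=np.diff(165*np.sin(th))
    print(np.c_[.9925*s,-.122*s,z].round(1).tolist())
```

```text
[[3.9, -0.5, 4.2], [4.1, -0.5, 4.1], [4.2, -0.5, 3.9], [4.3, -0.5, 3.8], [4.5, -0.5, 3.6], [4.6, -0.6, 3.4], [4.7, -0.6, 3.3], [4.8, -0.6, 3.1], [4.9, -0.6, 2.9], [5.0, -0.6, 2.8], [5.1, -0.6, 2.6], [5.2, -0.6, 2.4]]
[[5.2, -0.6, 2.2], [5.3, -0.6, 2.0], [5.3, -0.7, 1.8], [5.4, -0.7, 1.6], [5.5, -0.7, 1.5], [5.5, -0.7, 1.3], [5.5, -0.7, 1.1], [5.6, -0.7, 0.9], [5.6, -0.7, 0.7], [5.6, -0.7, 0.5], [5.6, -0.7, 0.3], [5.6, -0.7, 0.1]]
```

arm_command:
  deltas:
    - {"dx":0.0039,"dy":-0.0005,"dz":0.0042,"yaw":0}
    - {"dx":0.0041,"dy":-0.0005,"dz":0.0041,"yaw":0}
    - {"dx":0.0042,"dy":-0.0005,"dz":0.0039,"yaw":0}
    - {"dx":0.0043,"dy":-0.0005,"dz":0.0038,"yaw":0}
    - {"dx":0.0045,"dy":-0.0005,"dz":0.0036,"yaw":0}
    - {"dx":0.0046,"dy":-0.0006,"dz":0.0034,"yaw":0}
    - {"dx":0,"dy":0,"dz":0,"yaw":0}

```text
t: 8.2
eef_pos: [564.1, -60.3, 207.6]
tcp_rot: [-3.14, 0.0, 1.447]
ft_force: [-10.1, 0.5, 10.8]
opening: 0.139
grip_force: 30.0
```

arm_command:
  deltas:
    - {"dx":0.0042,"dy":-0.0005,"dz":0.0037,"yaw":0}
    - {"dx":0.0045,"dy":-0.0006,"dz":0.0034,"yaw":0}
    - {"dx":0.0047,"dy":-0.0006,"dz":0.0031,"yaw":0}
    - {"dx":0.005,"dy":-0.0006,"dz":0.0028,"yaw":0}
    - {"dx":0.0051,"dy":-0.0006,"dz":0.0026,"yaw":0}
    - {"dx":0.0052,"dy":-0.0006,"dz":0.0024,"yaw":0}
    - {"dx":0,"dy":0,"dz":0,"yaw":0}
    - {"dx":0,"dy":0,"dz":0,"yaw":0}

```text
t: 9.0
eef_pos: [593.7, -64.1, 224.9]
tcp_rot: [3.141, 0.0, 1.447]
ft_force: [-5.4, -0.6, 5.9]
opening: 0.139
grip_force: 30.0
```

```bash
cat > a.py <<'E'
from h import *
d=np.array([.9925,-.122]);nn=np.array([.122,.9925])
for n in("top","scene"):
    c=read_camera(n);W=world(c);k=c["color"].astype(int);ok=c["range_z"]>0
    s=W[...,:2]@d;t=W[...,:2]@nn-(np.array([658.7,-72.5])@nn);z=W[...,2]
    red=ok&(k[...,0]>130)&(k[...,1]<70)&(k[...,2]<70)&(s>480)&(s<700)&(abs(t)<50)
    if red.sum(): print(n,"red",red.sum(),s[red].mean().round(1),t[red].mean().round(1),z[red].mean().round(1),z[red].max().round(1))
    leaf=ok&(abs(t)<33)&(s>570)&(s<685)&(z>84)&(z<182)&(k.min(-1)>70)
    if leaf.sum()>30:
        p=np.c_[s[leaf],z[leaf]].astype(np.float32);l=cv2.fitLine(p,cv2.DIST_HUBER,0,.01,.01).ravel()
        print(" leaf",np.degrees(np.arctan2(l[1],l[0])).round(2),"hinge dist",((662.6-l[2])*l[1]-(66-l[3])*l[0]).round(1),leaf.sum())
    cv2.imwrite(f"pics/{n}_{int(state()['t']*100)}.png",c["color"][100:384,40:420,::-1])
e=state();print(e["eef_pos"],e["eef_pos"][:2]@d,e["ft_force"],e["t"])
E
python3 a.py
```

```text
top red 29 597.8 26.8 223.2 226.2
 leaf -66.37 hinge dist 5.5 246
scene red 37 599.0 -19.1 223.9 225.9
 leaf -66.56 hinge dist 4.6 974
[593.58472183 -64.06776078 224.86573421] 596.949103229194 [-4.96930569 -0.06723904  5.69184036] 9.1
```

The leaf is at 66.4° with low force. On to plumb.

arm_command:
  deltas:
    - {"dx":0.0052,"dy":-0.0006,"dz":0.0022,"yaw":0}
    - {"dx":0.0053,"dy":-0.0006,"dz":0.002,"yaw":0}
    - {"dx":0.0053,"dy":-0.0007,"dz":0.0018,"yaw":0}
    - {"dx":0.0054,"dy":-0.0007,"dz":0.0016,"yaw":0}
    - {"dx":0.0055,"dy":-0.0007,"dz":0.0015,"yaw":0}
    - {"dx":0.0055,"dy":-0.0007,"dz":0.0013,"yaw":0}
    - {"dx":0.0055,"dy":-0.0007,"dz":0.0011,"yaw":0}
    - {"dx":0.0056,"dy":-0.0007,"dz":0.0009,"yaw":0}
    - {"dx":0.0056,"dy":-0.0007,"dz":0.0007,"yaw":0}
    - {"dx":0.005,"dy":-0.0006,"dz":0.0005,"yaw":0}
    - {"dx":0.0045,"dy":-0.0006,"dz":0.0003,"yaw":0}
    - {"dx":0.003,"dy":-0.0004,"dz":0.0001,"yaw":0}
    - {"dx":0,"dy":0,"dz":0,"yaw":0}
    - {"dx":0,"dy":0,"dz":0,"yaw":0}
    - {"dx":0,"dy":0,"dz":0,"yaw":0}

```text
t: 10.6
eef_pos: [654.8, -71.6, 238.2]
tcp_rot: [-3.142, -0.0, 1.447]
ft_force: [-0.5, -2.3, -1.1]
opening: 0.141
grip_force: 30.0
```

```bash
python3 a.py
```

```text
top red 27 659.6 26.7 236.5 239.4
 leaf -89.4 hinge dist -4.7 227
scene red 47 660.7 -19.4 237.3 239.8
 leaf -88.59 hinge dist 4.5 655
[654.74171824 -71.59852084 238.17107976] 658.56617489431 [-1.42057159 -3.06218263 -1.14719331] 10.7
```

arm_command:
  deltas:
    - {"dx":0.002,"dy":-0.0002,"dz":0,"yaw":0}
    - {"dx":0.0017,"dy":-0.0002,"dz":0,"yaw":0}
    - {"dx":0,"dy":0,"dz":0,"yaw":0}
    - {"dx":0,"dy":0,"dz":0,"yaw":0}
    - {"dx":0,"dy":0,"dz":0,"yaw":0}
    - {"dx":0,"dy":0,"dz":0,"yaw":0}
    - {"dx":0,"dy":0,"dz":0,"yaw":0}
    - {"dx":0,"dy":0,"dz":0,"yaw":0}
    - {"dx":0,"dy":0,"dz":0,"yaw":0}
    - {"dx":0,"dy":0,"dz":0,"yaw":0}

```text
t: 11.7
eef_pos: [658.5, -72.1, 238.3]
tcp_rot: [-3.142, 0.0, 1.447]
ft_force: [-2.2, -2.7, -1.2]
opening: 0.136
grip_force: 30.0
```

```bash
python3 a.py; mv pics/scene_11*.png pics/fin.png; ls pics
```

```text
top red 31 663.0 26.8 236.4 239.3
 leaf 89.37 hinge dist 4.7 263
scene red 50 664.9 -19.2 237.3 240.1
 leaf -89.72 hinge dist 4.6 641
[658.52810371 -72.05945499 238.30526446] 662.3803964386117 [-1.50518472 -3.74864643 -1.83578962] 11.8
crop.png
fin.png
s1.png
scene0.png
scene_1070.png
scene_910.png
top0.png
top_1065.png
top_1175.png
top_905.png
w1.png
```

View pics/fin.png

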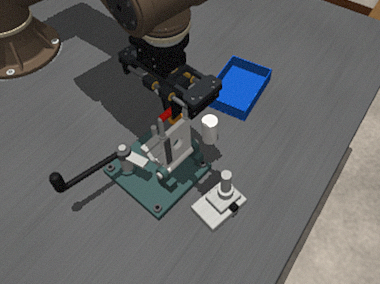

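The leaf stands plumb to within about 0.5°, with the bar gripped at (165,118). The lever, stub, bushing, gauge and tray haven't moved, and the forces are small and steady. I'll hand it in.

```bash
python3 -c "
from cell import job_done
print(job_done())"
```

```text
the job is handed in; nothing more can be done
None
```

The leaf is up and held by its red bar, plumb to within about 0.5° by camera, and the job is handed in. The lever's tongue was already clear of the leaf (lever at about 1.35 rad), so I left it and everything else on the bench where it was.

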